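Select the lens case's well on the lens cleaner

ROBOT

A 6-joint arm with a two-finger parallel gripper is mounted at the origin on the work surface. World frame = base frame: x ahead of the robot, y to its left, z up, the work surface at z = 0. Lengths are in m, angles in rad, forces in N, time in s.
With the tool pointing down it reaches from about 0.375 to 0.975 m from the base axis. Payload 3.8 kg.
Tool frame: the origin (TCP) lies at the very end of the fingers, on their centre line; the grasp point (between the pads) lies 19 mm behind it; z points along the fingers, y is the line along which they close (so a half turn about z gives the same grasp; the last joint's range is limited). The gripper opens to 85 mm and grips with 20 to 120 N. Pads are 22 mm wide; open, the fingers measure 114 mm over their backs; the gripper's body (76 mm by 85 mm) begins 54 mm behind the grasp point. The pads swing forward as they close: fully open they stand 13 mm farther back than shut.
Start: joints at [-1.15, 0.264, 1.604, -0, 1.274, -0.037], TCP at [0.298, -0.605, 0.231] pointing down, gripper open.
Joint ranges: [-2.63, 2.63], [-0.94, 2.18], [0.31, 2.57], [-1.31, 4.45], [0, 2.66], [-2.55, 2.55]. Speed limits (rad/s): [2.57, 2.57, 3.14, 3.14, 3.14, 3.14].

INTERFACE

Orientations are given as a unit quaternion [w, x, y, z].
In Python, from station import * gives the robot as it stands.
- The arm moves only by the tool jog_arm, never from a script. Its argument "steps" is a list of rows, each a list of 4 numbers: the shift along the tool's x, y, z in m, then the turn about the tool's z in rad. A call has 1 to 8 rows; each row shifts and turns the commanded pose from where the row before left it, along the tool's axes as they then stand; what a row does not reach is not made up. A row lasts 1/8 s, in which the tool goes at most 62.5 mm and 10.7 degrees, less where a joint would pass 70% of its speed; a pose out of reach is approached as far as the arm can. A call is refused whole if a number of a shift passes 0.0625 or a number of a turn 0.188, either way. A call with a gripper value outside its range is refused whole. "grip" is the gripper's target within -1 to 1 (fully open at 1, half-way at 0, shut at -1), set as the call begins (left out, the last holds). The fingers move at their own pace and stop on an object; "newtons" is the grip in N (left out, the last holds). Time passes only in rows, so rows that do not move let the fingers close. It gives the time, the measured TCP pose, the force, the opening and the grip force at its end, in the units of the state.
- sense(): the state, without advancing time (a new reading comes with each control period).
- get_image(name): name is "scene" or "top" or "wrist"; returns (picture, depth): 384x512x3 uint8, red, green, blue; 384x512 float32, m along the optical axis (not along the pixel's ray), 0 where there is no reading.
- camera_info(name): a dict with "camera_matrix" (3x3 intrinsics, pixels), "k1" (the pictures are not rectified: a ray, as slopes to the right and down, at radius r is drawn at 1 + k1 r^2 times it, then the intrinsics apply), "R" (3x3) and "t" (3): a world point X has camera coordinates R X + t; the wrist camera has in their place "tool_from_camera" (4x4, takes a point from camera to tool coordinates, whose origin is the TCP and whose axes are the flange's). Camera axes: x right, y down, z forward; pixel columns grow to the right and rows downward; lengths in m; the calibration is good to about 2 mm. A picture is of the moment at which its call begins: read the wrist's pose just before it. camera_info takes no time and is no camera call.
- close_job(): hands the job in; it is judged then, once.
Trained networks look in the newest picture that a camera, given by its name, has taken for a name from the list of things; names that differ only in an ending like _2 or _b are one class to them, and where a whole thing is asked for, a point or a joint stands for the part that bears it (a point fixed in the world has none). Each returns a list of dicts, best first, with "score" (0 to 1); they miss things now and then, are a little off and sometimes report something else, mostly with a low value. They report only what shows in the picture. A call takes as long as a camera call.
- find_in(label, camera): "centre" ([column, row] in pixels, amid what is visible of it).
- trace(label, camera): "mask" (384x512 bool, what is visible of it) and "centre" ([column, row] in pixels, amid what is visible of it).
- pinpoint(label, camera): "centre" ([column, row] in pixels: a listed point, or the origin of a listed thing).
The state is a dict: "clock": time; "joints": joint angles; "qd": joint speeds; "joint_torque": joint torques, N m; "position": TCP position; "eef_rot": TCP orientation; "force": force on the tool from outside, world axes, zero at the start; "ft_torque": the same for the moment, N m; "gripper_width": opening from 0.0 (shut) to 1.0 (fully open); "grip_force": force on a finger pad.
Only numpy, scipy, OpenCV 4.12 (cv2) and the standard library are available. Lean on these libraries where they do the work, as an engineer would, in place of code of your own. Each camera call takes 0.05 s, during which the arm holds its last target. There are 200 camera calls.

TASK

The lens cleaner on the vanity has four wells, and a twist-cap lens case sits in one of them. Push the selector lever from the side with the fingertips, without taking the knob between the fingers and without forcing it, out of its parking slot and through the H-shaped gate, fully home into the corner slot nearest to that well, without pushing it down any other corner slot on the way. Leave the lens case, the well covers and everything else on the vanity where they stand.

Things in the scene. Friction and masses are not known exactly. Their poses are not given: they have to be found in the camera images.
- cleaner: fixed white appliance, 250 (x) by 270 (y) by 50 mm high, a well at each corner of its top; origin at the centre of its underside on the vanity top; x points from its near (robot-side) edge to its far edge, y to its left, z up; yaw varies. The lever's pivot lies on its z axis, 6 mm above the vanity
- gate (a point): centre of the 88 mm square steel gate plate's top, 55 mm up, mid cross-channel. The channel runs along y; at each end a far and a near corner slot run along x; a parking slot lies mid-way, near side only. Slots: 13 mm wide (stem 8 mm), centrelines at y +20, 0, -20 mm, ends at x +-26 mm, in the cleaner's axes
- knob (a point): centre of the lever's round black knob, a ball 32 mm across, 109 mm from the lever's pivot. With c = selector_cross and l = selector_leg the knob is at 109 mm x (sin l, cos l sin c, cos l cos c) from the pivot, in the cleaner's axes; upright it is 115 mm above the vanity
- selector_cross (a joint): left-right lean of the lever in rad: 0 in the middle (parking slot), positive to the cleaner's left (+y). About +0.42 at the left end of the cross-channel, -0.42 at the right end. Friction of 0.12 N m (about 1.2 N at the knob) keeps the lever where it is left; no spring
- selector_leg (a joint): near-far lean of the lever in rad: 0 in the cross-channel, positive to the cleaner's far side (+x). The corner slots end at about +0.39 and -0.39 (fully home); the parking slot, where it starts, at about -0.42. The lever goes sideways only while this is within about 0.05 of 0. Friction as the other joint, no spring
- well_fl (a point): centre of the floor of the far left well (seen from the robot with the cleaner square to it), at x 75, y 85 mm in the cleaner's frame, 53 mm above the vanity; steel dish 82 mm across, rim 59 mm above the vanity; belongs to the far left corner slot of the gate
- well_fr (a point): centre of the floor of the far right well (seen from the robot with the cleaner square to it), at x 75, y -85 mm in the cleaner's frame, 53 mm above the vanity; steel dish 82 mm across, rim 59 mm above the vanity; belongs to the far right corner slot of the gate
- well_nl (a point): centre of the floor of the near left well (seen from the robot with the cleaner square to it), at x -75, y 85 mm in the cleaner's frame, 53 mm above the vanity; steel dish 82 mm across, rim 59 mm above the vanity; belongs to the near left corner slot of the gate
- well_nr (a point): centre of the floor of the near right well (seen from the robot with the cleaner square to it), at x -75, y -85 mm in the cleaner's frame, 53 mm above the vanity; steel dish 82 mm across, rim 59 mm above the vanity; belongs to the near right corner slot of the gate
- lens_case: white twin-barrel contact lens case with two round twist caps side by side, 64 mm long (y) by 31 by 20 mm high, lying in one of the four wells (which one varies); origin at the centre of its underside
- cover0: round white single-dome cover, 68 mm across and 23 mm high, over an unused well; origin at the centre of its underside
- cover1: round white single-dome cover, 68 mm across and 23 mm high, over an unused well; origin at the centre of its underside
- cover2: round white single-dome cover, 68 mm across and 23 mm high, over an unused well; origin at the centre of its underside
- tray: blue plastic tray, 110 by 160 by 22 mm, right of the cleaner; origin at the centre of its underside
- spare_case: second twin-barrel lens case, the same shape in green, 64 by 31 by 20 mm, lying in the blue tray (not the one meant); origin at the centre of its underside
- tweezer_stand: clear acrylic stand with two steel tweezers, 60 by 50 mm, 107 mm high, left of the cleaner; origin at the centre of its underside
- mirror: small round glass mirror 100 mm across on a steel foot, 133 mm high in all, left of the cleaner; origin at the centre of its underside
- pump_bottle: stainless steel pump dispenser bottle, 64 mm across, 170 mm high, right of the cleaner; origin at the centre of its underside

How it is judged:
By the outcome, as a careful person would: the job done as asked, in the order asked, and still so for the second after the job is handed in, with the robot touching nothing.
It also fails if it takes over 48 s, if anything falls off the work surface, if the arm or the gripper's body presses on something with over 40 N, if the wrist force passes 120 N, or if a joint passes its speed limit or range.

## Working session

There is one attempt and no reset: what is moved stays moved. The work goes in short steps, Python scripts to look and compute and a tool call to move; the robot and the scene stay as the last step left them, time stands still between calls to the robot, and variables do not carry over. Pictures are saved under pics/ and viewed, at most 13 in all, crops included, and the job is handed in when it is done.

Besides the shell and the picture viewer there is one more tool, called after "Call:" as name([rows], argument=value, ...), one row to a line, values as JSON. jog_arm: Moves the arm, as the interface text tells. Its arguments: {"type":"object","properties":{"steps":{"type":"array"},"grip":{"type":"number"},"newtons":{"type":"number"}},"required":["steps"]}

```bash
mkdir -p pics; cat > h.py <<'E'
from station import *
import numpy as np, cv2
def ray(cam,px):
    i=camera_info(cam);K=np.array(i["camera_matrix"]);R=np.array(i["R"]);t=np.array(i["t"])
    d=np.array([(px[0]-K[0,2])/K[0,0],(px[1]-K[1,2])/K[1,1]]);u=d.copy()
    for _ in range(20): u=d/(1+i["k1"]*(u@u))
    return -R.T@t, R.T@np.array([u[0],u[1],1.])
def atz(cam,px,z):
    o,d=ray(cam,px); return o+d*(z-o[2])/d[2]
def tri(p1,p2):
    (o1,d1),(o2,d2)=ray("top",p1),ray("scene",p2)
    s=np.linalg.lstsq(np.c_[d1,-d2],o2-o1,rcond=None)[0]
    a,b=o1+d1*s[0],o2+d2*s[1]; return (a+b)/2,np.linalg.norm(a-b)
E
python3 - <<'E'
from h import *
for c in("top","scene"):
    im,d=get_image(c); cv2.imwrite(f"pics/{c}0.png",im[:,:,::-1])
Z=dict(gate=.055,knob=.109,well_fl=.053,well_fr=.053,well_nl=.053,well_nr=.053,cleaner=0,lens_case=.053,cover0=.056,tray=0,tweezer_stand=0,mirror=0,pump_bottle=0,spare_case=.003)
for n,z in Z.items():
  for c in("top","scene"):
    for r in pinpoint(n,c)[:4]:
        print(n,c,round(r["score"],2),np.round(r["centre"]),np.round(atz(c,r["centre"],z),3))
print(sense()["clock"])
E
```

```text
gate scene 0.92 [274. 194.] [0.57  0.036 0.055]
knob top 0.69 [247. 205.] [0.515 0.03  0.109]
knob scene 0.67 [286. 157.] [0.519 0.077 0.109]
knob scene 0.63 [266. 157.] [0.509 0.036 0.109]
knob scene 0.57 [155. 206.] [ 0.579 -0.216  0.109]
well_fl top 0.93 [204. 158.] [0.622 0.127 0.053]
well_fl scene 0.7 [318. 201.] [0.614 0.122 0.053]
well_fr top 0.57 [278. 149.] [ 0.64  -0.04   0.053]
well_fr scene 0.82 [249. 228.] [ 0.643 -0.042  0.053]
well_nl top 0.82 [213. 226.] [0.47  0.109 0.053]
well_nl scene 0.62 [285. 155.] [0.461 0.1   0.053]
well_nr top 0.96 [288. 214.] [ 0.494 -0.059  0.053]
well_nr top 0.59 [287. 212.] [ 0.499 -0.056  0.053]
well_nr scene 0.77 [224. 178.] [ 0.492 -0.058  0.053]
well_nr scene 0.67 [353. 190.] [0.606 0.207 0.053]
cleaner top 0.86 [248. 188.] [0.555 0.032 0.   ]
cleaner scene 0.92 [268. 206.] [0.555 0.029 0.   ]
lens_case top 0.67 [280. 149.] [ 0.64  -0.043  0.053]
lens_case scene 0.91 [252. 227.] [ 0.641 -0.035  0.053]
lens_case scene 0.26 [220. 175.] [ 0.48  -0.063  0.053]
cover0 top 0.94 [287. 212.] [ 0.499 -0.057  0.056]
cover0 top 0.72 [214. 222.] 
[... 368 characters left out ...]

tweezer_stand top 0.68 [168. 240.] [0.433 0.226 0.   ]
tweezer_stand scene 0.91 [324. 152.] [ 0.427  0.22  -0.   ]
mirror top 0.91 [161. 187.] [0.561 0.24  0.   ]
mirror top 0.46 [247. 202.] [0.522 0.035 0.   ]
mirror top 0.29 [202. 161.] [0.622 0.141 0.   ]
mirror top 0.22 [215. 223.] [0.474 0.112 0.   ]
mirror scene 0.82 [354. 190.] [0.567 0.24  0.   ]
pump_bottle top 0.64 [327. 144.] [ 0.658 -0.157  0.   ]
pump_bottle scene 0.74 [200. 254.] [ 0.639 -0.147  0.   ]
pump_bottle scene 0.36 [323. 154.] [0.434 0.214 0.   ]
pump_bottle scene 0.29 [154. 209.] [ 0.493 -0.223  0.   ]
spare_case top 0.54 [354. 217.] [ 0.483 -0.219  0.003]
spare_case scene 0.87 [156. 209.] [ 0.495 -0.219  0.003]
1.5
```

```bash
python3 - <<'E'
import cv2
a=cv2.imread("pics/top0.png")[110:270,130:390];b=cv2.imread("pics/scene0.png")[110:290,130:390]
a=cv2.resize(a,(780,480));cv2.imwrite("pics/a.png",a);cv2.imwrite("pics/b.png",cv2.resize(b,(780,540)))
E
```

```text
(no output)
```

View pics/a.png

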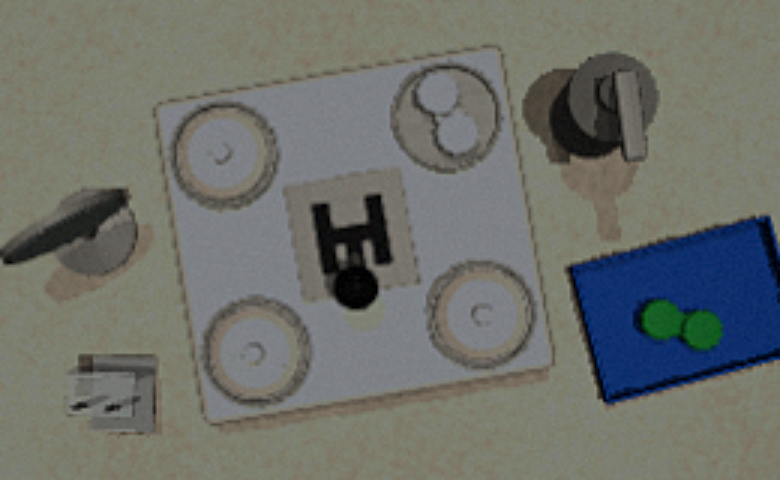

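View pics/b.png

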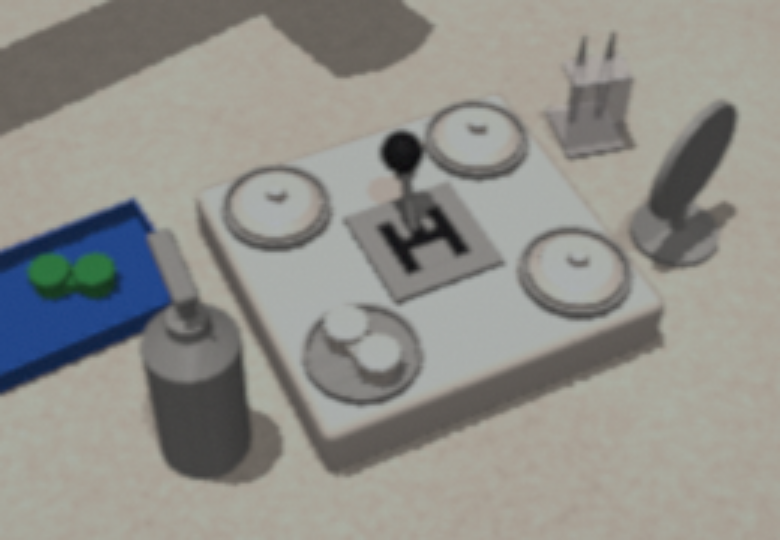

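The lens case sits in the far right well (top crop ~(448,115)). The lever is in the parking slot with its knob at ~(356,287), and the other three wells have covers. Next I'll get the cleaner's yaw and centre.

```bash
cat >> h.py <<'E'
from scipy.spatial.transform import Rotation as Ro
def toolR(s): return Ro.from_quat(np.array(s["eef_rot"])[[1,2,3,0]]).as_matrix()
E
python3 - <<'E'
from h import *
from scipy.optimize import least_squares
C=[atz("top",(130+u/3,110+v/3),.05)[:2] for u,v in((158,103),(498,46),(552,365),(207,420))]
M=np.array([[.125,.135],[.125,-.135],[-.125,-.135],[-.125,.135]])
W=np.array([[.075,.085],[.075,-.085],[-.075,.085],[-.075,-.085]])
Wt=[atz("top",(130+u/3,110+v/3),.059)[:2] for u,v in((226,156),(447,117),(257,350),(481,314))] # rims
Ws=[atz("scene",(130+u/3,110+v/3),.059)[:2] for u,v in((575,272),(363,353),(476,139),(276,207))]
def fit(m,q):
    f=lambda p:(m@np.array([[np.cos(p[2]),np.sin(p[2])],[-np.sin(p[2]),np.cos(p[2])]])+p[:2]-q).ravel()
    r=least_squares(f,[.55,.03,.1]);return np.round(r.x,4),np.round(np.abs(r.fun).max(),4)
for m,q in((M,C),(W,Wt),(W,Ws)): print(fit(m,np.array(q)))
print("knob",tri(find_in("knob","top")[0]["centre"],(130+401/3,110+152/3)),tri((130+356/3,110+287/3),(130+401/3,110+152/3)))
s=sense();print(s["clock"],s["position"],toolR(s).round(3),s["gripper_width"])
E
```

```text
(array([0.5548, 0.0305, 0.1493]), np.float64(0.0052))
(array([0.5535, 0.0305, 0.1539]), np.float64(0.002))
(array([0.5595, 0.032 , 0.1571]), np.float64(0.001))
knob (array([0.51656069, 0.02658531, 0.10858986]), np.float64(0.0015371602044458148)) (array([0.51457068, 0.02711436, 0.10652426]), np.float64(0.0018157047838921073))
1.55 [ 0.29831462 -0.60550587  0.23128892] [[ 0.897  0.442 -0.   ]
 [ 0.442 -0.897 -0.   ]
 [-0.     0.    -1.   ]] 1.0004002519679052
```

Call:
jog_arm([
  [0, 0, 0, 0.15],
  [0, 0, 0, 0.153],
  [0.02, -0.05, 0, 0],
  [0.02, -0.05, 0, 0],
  [0.02, -0.05, 0, 0],
  [0.02, -0.05, 0, 0],
  [0.02, -0.05, 0, 0],
  [0.02, -0.05, 0, 0],
], grip=-1, newtons=20)

```text
clock: 2.55
position: [0.3709, -0.289, 0.2316]
eef_rot: [0.0, 0.997, 0.077, 0.0]
force: [-0.6, -0.4, 0.1]
gripper_width: 0.002
grip_force: 0.0
```

Call:
jog_arm([
  [0.025, -0.05, 0, 0],
  [0.025, -0.05, 0, 0],
  [0.025, -0.05, 0, 0],
  [0.025, -0.05, 0, 0],
  [0.02, -0.05, 0, 0],
  [0.017, -0.04, 0, 0],
  [0, 0, 0, 0],
  [0, 0, 0, 0],
])

```text
clock: 3.55
position: [0.4611, 0.0168, 0.2313]
eef_rot: [0.0, 0.997, 0.078, -0.0]
force: [-0.1, -0.7, -0.2]
gripper_width: -0.003
grip_force: 0.0
```

Call:
jog_arm([
  [0, 0, 0.045, 0],
  [0, 0, 0.045, 0],
  [0, 0, 0.046, 0],
  [0, 0, 0, 0],
  [0, 0, 0, 0],
])

```text
clock: 4.18
position: [0.4623, 0.0161, 0.0968]
eef_rot: [0.0, 0.997, 0.077, 0.001]
force: [0.4, 0.4, 0.7]
gripper_width: 0.001
grip_force: 0.0
```

```bash
python3 - <<'E'
from h import *
im,d=get_image("top"); c=im[130:260,180:320]; cv2.imwrite("pics/c.png",cv2.resize(c,None,fx=5,fy=4.6)[:,:,::-1] if 0 else cv2.resize(c[:,:,::-1],(630,585)))
im,d=get_image("scene"); c=im[110:240,190:330]; cv2.imwrite("pics/d.png",cv2.resize(c[:,:,::-1],(630,585)))
a=cv2.imread("pics/c.png");b=cv2.imread("pics/d.png");cv2.imwrite("pics/cd.png",cv2.resize(np.hstack([a,b]),(800,372)))
s=sense();print(s["position"],s["force"])
E
```

```text
[0.46344721 0.01654126 0.09781608] [0.56055395 0.58511622 0.4941702 ]
```

View pics/cd.png

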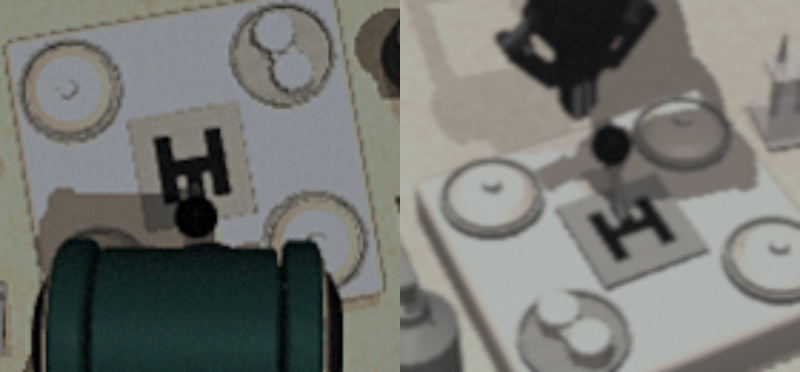

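The fingers are on the near side of the knob and lined up with it (left pane, knob ~(196,217)). I'll push gently.

Call:
jog_arm([
  [0.012, 0, 0.003, 0],
  [0.006, 0, 0, 0],
  [0.006, 0, 0, 0],
  [0.006, 0, 0, 0],
  [0.006, 0, 0, 0],
  [0.006, 0, 0, 0],
  [0.006, 0, 0, 0],
  [0, 0, 0, 0],
])

```text
clock: 5.28
position: [0.5095, 0.0245, 0.0923]
eef_rot: [-0.0, 0.997, 0.077, 0.0]
force: [0.4, -0.9, -0.7]
gripper_width: -0.0
grip_force: 0.0
```

Call:
jog_arm([
  [0.005, 0, 0, 0],
  [0.005, 0, 0, 0],
  [0.003, 0, 0, 0],
  [0, 0, 0, 0],
])

```text
clock: 5.78
position: [0.522, 0.0265, 0.0923]
eef_rot: [0.0, 0.997, 0.077, 0.0]
force: [-0.3, -0.2, -0.2]
gripper_width: -0.002
grip_force: 0.1
```

```bash
cat >> h.py <<'E'
def look(name):
    L=[]
    for c,(r,q) in(("top",(130,180)),("scene",(110,190))):
        im,_=get_image(c);L.append(cv2.resize(im[r:r+130,q:q+140,::-1],(400,372)))
        for k in find_in("knob",c)[:2]: print(c,round(k["score"],2),np.round(k["centre"],1))
        for k in pinpoint("knob",c)[:2]: print(c,"pp",round(k["score"],2),np.round(k["centre"],1))
    cv2.imwrite(f"pics/{name}.png",np.hstack(L))
    s=sense();p=np.array(s["position"]);print(s["clock"],p.round(4),np.round(s["force"],1),"tcp clean",toc(p))
O=np.array([.557,.032,0]);Yw=.155
def toc(p): return (Ro.from_euler("z",-Yw).apply(np.array(p)-O)*1e3).round(1)
E
python3 -c "
from h import *
look('e')"
```

```text
top 0.22 [204.3 159.6]
scene 0.66 [251.9 224.7]
scene 0.51 [270.6 169. ]
scene pp 0.76 [270.3 166. ]
6.075 [0.5216 0.0265 0.0923] [-0.3  0.8  0.7] tcp clean [-35.8   0.   92.3]
```

View pics/e.png

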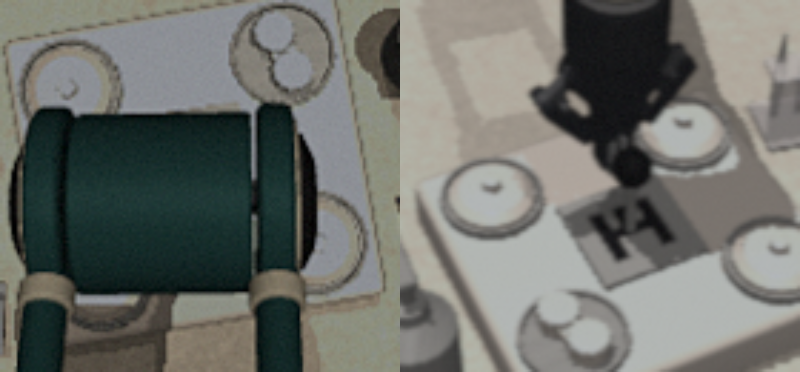

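```bash
cat >> h.py <<'E'
from scipy.optimize import least_squares
def lev(px,o=(.5595,.032),yw=.157):
    i=camera_info("scene");K=np.array(i["camera_matrix"])
    def pr(p):
        l,c=p;k=.109*np.array([np.sin(l),np.cos(l)*np.sin(c),np.cos(l)*np.cos(c)])+[0,0,.006]
        X=Ro.from_euler("z",yw).apply(k)+[*o,0];y=np.array(i["R"])@X+i["t"];u=y[:2]/y[2];u=u*(1+i["k1"]*u@u)
        return np.array([K[0,0]*u[0]+K[0,2],K[1,1]*u[1]+K[1,2]])-px
    return least_squares(pr,[-.1,0]).x.round(3)
def blob():
    im,_=get_image("scene")
    return im
E
python3 -c "
from h import *
for p in((263.7,160.7),(271.2,168)): print(lev(p),lev(p,(.557,.032),.155))"
```

```text
[-0.44  0.04] [-0.398  0.026]
[-0.105  0.038] [-0.081  0.033]
```

Call:
jog_arm([
  [0.004, 0, 0, 0],
  [0.003, 0, 0, 0],
  [0.002, 0, 0, 0],
  [0, 0, 0, 0],
])

```text
clock: 6.58
position: [0.5307, 0.0279, 0.0923]
eef_rot: [-0.0, 0.997, 0.077, 0.0]
force: [-0.6, 0.2, 0.5]
gripper_width: -0.002
grip_force: 0.2
```

```bash
python3 -c "
from h import *
look('f')"
```

```text
scene 0.49 [274.1 169. ]
scene pp 0.76 [274.7 169.6]
6.875 [0.5305 0.0279 0.0923] [-0.3 -0.2 -0. ] tcp clean [-26.8   0.   92.3]
```

View pics/f.png

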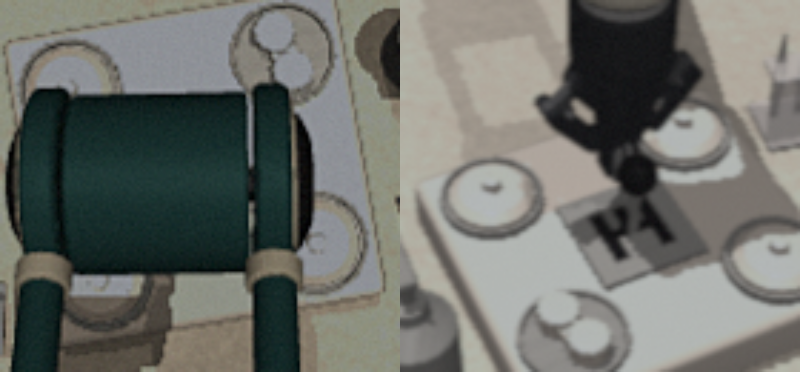

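Call:
jog_arm([
  [-0.02, 0, 0, 0],
  [0, -0.025, 0, 0],
  [0, -0.023, 0, 0],
  [0.025, 0, 0, 0],
  [0.022, 0, 0, 0],
  [0, 0, 0, 0],
  [0, 0, 0, 0],
])

```text
clock: 7.75
position: [0.5489, 0.0793, 0.0919]
eef_rot: [0.0, 0.997, 0.077, -0.001]
force: [-0.3, 0.6, 0.6]
gripper_width: 0.002
grip_force: 0.0
```

```bash
python3 -c "
from h import *
look('g')"
```

```text
scene 0.75 [272.9 170.5]
scene pp 0.73 [273.8 169.9]
8.05 [0.5493 0.0793 0.0923] [0.2 0.1 0.2] tcp clean [-0.3 48.  92.3]
```

View pics/g.png

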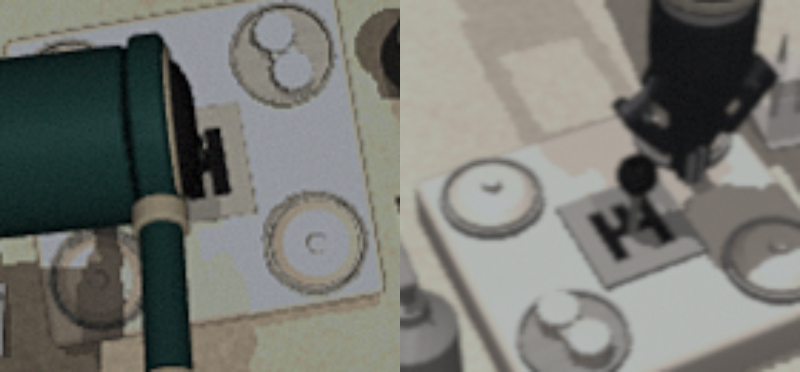

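The knob is upright and the fingers are on its left (right pane, knob at (638,175)). I'll push right.

Call:
jog_arm([
  [0, 0.01, 0, 0],
  [0, 0.006, 0, 0],
  [0, 0.005, 0, 0],
  [0, 0.005, 0, 0],
  [0, 0.004, 0, 0],
  [0, 0, 0, 0],
])

```text
clock: 8.8
position: [0.5544, 0.0494, 0.0922]
eef_rot: [0.0, 0.997, 0.077, -0.0]
force: [0.2, 0.1, 0.0]
gripper_width: 0.005
grip_force: 0.0
```

Call:
jog_arm([
  [0, 0.005, 0, 0],
  [0, 0.005, 0, 0],
  [0, 0, 0, 0],
])

```text
clock: 9.18
position: [0.5559, 0.0395, 0.0922]
eef_rot: [0.0, 0.997, 0.077, -0.0]
force: [-0.6, -0.6, -0.3]
gripper_width: -0.004
grip_force: 0.0
```

```bash
python3 -c "
from h import *
look('i')
for p in((273.6,171.8),(273.3,171.1)): print(lev(p))"
```

```text
top pp 0.5 [277.9 148.4]
scene 0.65 [265.8 176.2]
scene pp 0.57 [262.5 173.3]
scene pp 0.22 [269.6 204.2]
9.475 [0.5559 0.04   0.0924] [-0.3 -0.4  0. ] tcp clean [ 0.2  8.  92.4]
[0.01 0.03]
[-0.009  0.034]
```

View pics/i.png

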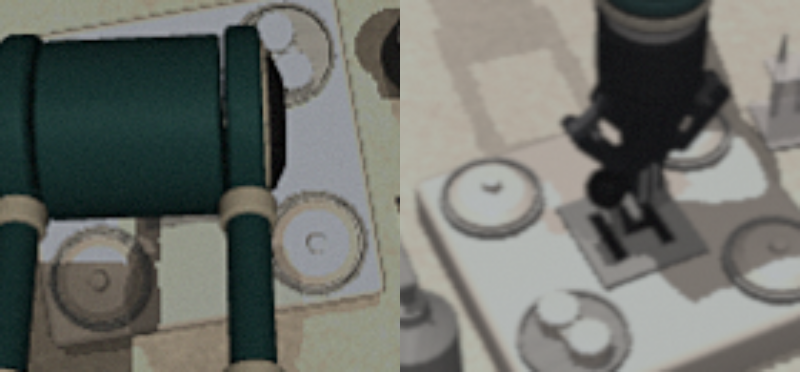

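The knob has moved right to (606,188) in the right pane, along the channel. I'll keep going toward the right end.

Call:
jog_arm([
  [0, 0.005, 0, 0],
  [0, 0.005, 0, 0],
  [0, 0.004, 0, 0],
  [0, 0.003, 0, 0],
  [0, 0.002, 0, 0],
  [0, 0, 0, 0],
])

```text
clock: 10.22
position: [0.5589, 0.0208, 0.0923]
eef_rot: [0.0, 0.997, 0.077, 0.0]
force: [-0.9, 1.0, -0.4]
gripper_width: 0.0
grip_force: 0.1
```

```bash
python3 -c "
from h import *
print(lev((262.1,175.7)))
look('j')"
```

```text
[-0.01  -0.208]
top pp 0.52 [212.8 225.1]
scene 0.67 [356.  178.4]
scene 0.57 [255.5 179.8]
scene pp 0.74 [255.6 177.9]
10.525 [0.559  0.0212 0.0924] [ 0.1 -0.4 -0.5] tcp clean [  0.3 -11.   92.4]
```

View pics/j.png

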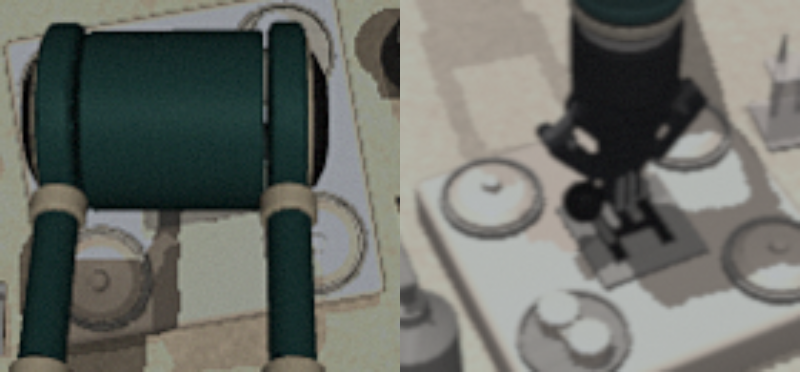

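Call:
jog_arm([
  [0, 0.001, 0, 0],
  [0, 0.001, 0, 0],
  [0, 0.001, 0, 0],
  [0, 0, 0, 0],
])

```text
clock: 11.02
position: [0.5591, 0.0182, 0.0921]
eef_rot: [-0.0, 0.997, 0.077, -0.0]
force: [-0.5, 1.7, -0.8]
gripper_width: 0.002
grip_force: 0.5
```

```bash
python3 -c "
from h import *
print(lev((254.8,179.9)),sense()['force'])
look('k')"
```

```text
[-0.009 -0.37 ] [-0.48739334  1.71283211 -0.83257092]
top 0.17 [356.5 218.2]
scene 0.63 [255.4 180.8]
scene pp 0.57 [254.1 179.6]
11.325 [0.5592 0.0182 0.0923] [-0.6  1.5 -0.7] tcp clean [  0.1 -14.   92.3]
```

Call:
jog_arm([
  [0, 0.001, 0, 0],
  [0, 0.001, 0, 0],
  [0, 0, 0, 0],
])

```text
clock: 11.7
position: [0.5593, 0.0166, 0.092]
eef_rot: [-0.0, 0.997, 0.077, -0.0]
force: [0.2, 3.2, -1.9]
gripper_width: 0.002
grip_force: 2.1
```

End stop felt (3 N). Now I'll go round to the near side.

Call:
jog_arm([
  [0, -0.015, 0, 0],
  [-0.028, 0, 0, 0],
  [-0.027, 0, 0.003, 0],
  [0, 0.022, 0, 0],
  [0, 0.021, 0, 0],
  [0, 0, 0, 0],
  [0, 0, 0, 0],
])

```text
clock: 12.58
position: [0.5097, -0.0195, 0.0895]
eef_rot: [0.0, 0.997, 0.077, 0.0]
force: [-0.3, 0.4, -0.1]
gripper_width: 0.002
grip_force: 0.0
```

```bash
python3 -c "
from h import *
look('l')"
```

```text
top pp 0.61 [266.4 180.6]
scene 0.53 [255.1 178.8]
scene pp 0.46 [254.  177.6]
12.875 [ 0.5095 -0.0195  0.0892] [-1.1 -0.4  0.4] tcp clean [-54.9 -43.5  89.2]
```

View pics/l.png

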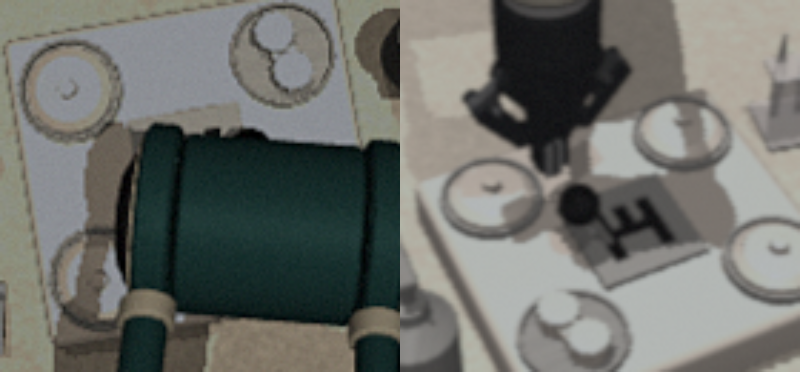

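The lever is at the right end (right pane, knob (580,205)), with the fingers behind it on the near side. I'll push it far.

Call:
jog_arm([
  [0.015, 0, 0, 0],
  [0.008, 0, 0, 0],
  [0.005, 0, 0, 0],
  [0.005, 0, 0, 0],
  [0.005, 0, 0, 0],
  [0.004, 0, 0, 0],
  [0, 0, 0, 0],
])

```text
clock: 13.75
position: [0.5516, -0.0134, 0.0893]
eef_rot: [-0.0, 0.997, 0.077, 0.0]
force: [-0.8, -0.3, -0.3]
gripper_width: 0.002
grip_force: 0.0
```

Call:
jog_arm([
  [0.005, 0, 0, 0],
  [0.005, 0, 0, 0],
  [0.004, 0, 0, 0],
  [0, 0, 0, 0],
])

```text
clock: 14.25
position: [0.5657, -0.0112, 0.0893]
eef_rot: [0.0, 0.997, 0.077, 0.001]
force: [0.4, -0.2, -0.3]
gripper_width: -0.006
grip_force: 0.2
```

```bash
python3 -c "
from h import *
look('m')"
```

```text
top pp 0.74 [169.3 241.4]
scene 0.55 [328.2 143.4]
scene 0.54 [261.5 189.2]
scene pp 0.45 [260.8 186.9]
14.55 [ 0.5654 -0.0113  0.0897] [-0.1 -0.4  0.1] tcp clean [  1.6 -44.1  89.7]
```

View pics/m.png

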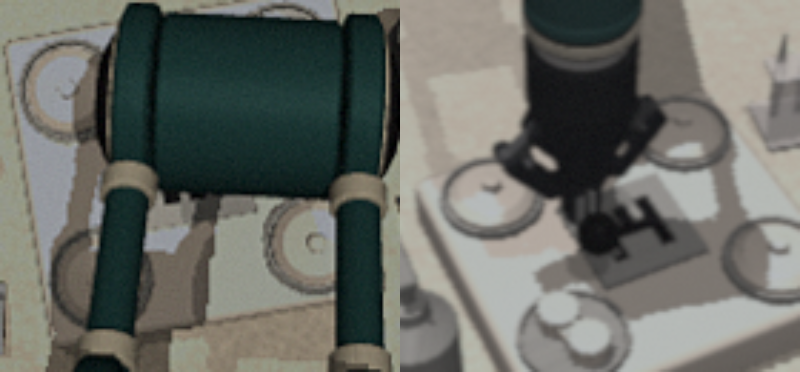

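The lever is part-way down the far right slot (knob (602,235)). I'll continue to the end.

Call:
jog_arm([
  [0.004, 0, 0, 0],
  [0.004, 0, 0, 0],
  [0.002, 0, 0, 0],
  [0.001, 0, 0, 0],
  [0.001, 0, 0, 0],
  [0, 0, 0, 0],
])

```text
clock: 15.3
position: [0.5768, -0.0095, 0.0892]
eef_rot: [0.0, 0.997, 0.077, -0.0]
force: [-0.9, -0.4, -2.6]
gripper_width: 0.0
grip_force: 1.0
```

Call:
jog_arm([
  [0.001, 0, 0, 0],
  [0.001, 0, 0, 0],
  [0, 0, 0, 0],
])

```text
clock: 15.68
position: [0.5779, -0.0092, 0.089]
eef_rot: [-0.0, 0.997, 0.077, -0.001]
force: [-4.3, -1.4, -0.5]
gripper_width: 0.001
grip_force: 2.5
```

Call:
jog_arm([
  [0.001, 0, 0, 0],
  [0, 0, 0, 0],
])

```text
clock: 15.92
position: [0.5782, -0.0092, 0.0888]
eef_rot: [0.0, 0.997, 0.077, -0.002]
force: [-7.3, -0.0, 0.0]
gripper_width: -0.002
grip_force: 3.3
```

It's against the stop, with the force rising to 7 N and no more motion. I'll withdraw and check.

Call:
jog_arm([
  [-0.015, 0, 0, 0],
  [-0.025, 0, 0, 0],
  [-0.02, 0, -0.02, 0],
  [0, 0, -0.05, 0],
  [-0.04, 0, -0.05, 0],
  [-0.04, 0, 0, 0],
  [0, 0, 0, 0],
  [0, 0, 0, 0],
])

```text
clock: 16.92
position: [0.4432, -0.0305, 0.2087]
eef_rot: [0.0, 0.997, 0.077, 0.002]
force: [-0.2, 0.1, 0.1]
gripper_width: 0.002
grip_force: 0.0
```

```bash
python3 -c "
from h import *
look('n')"
```

```text
top 0.71 [258.9 166.4]
top pp 0.65 [263.7 161.3]
scene 0.71 [261.4 194.4]
scene 0.62 [358.6 180.3]
scene pp 0.46 [263.2 190.6]
17.225 [ 0.4428 -0.0303  0.2077] [ 0.1 -0.1 -0.3] tcp clean [-122.5  -43.9  207.7]
```

View pics/n.png

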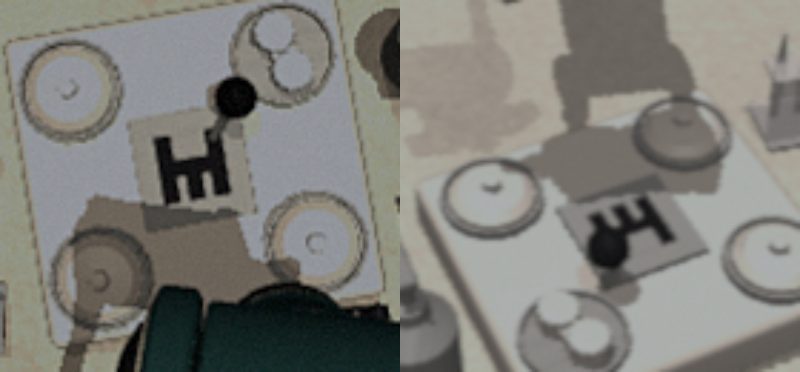

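The lever is in the far right slot (top pane, knob (236,98)), and the case and covers haven't moved. I'll check the angle, then hand in.

```bash
python3 -c "
from h import *
a=lev((262.8,196.7));b=toc(tri((180+236/2.857,130+98/2.862),(262.8,196.7))[0]);print(a,b)
if a[0]>.36 and b[0]>37: print(close_job())"
```

```text
[ 0.381 -0.419] [ 39.9 -41.4  95. ]
the job is handed in; nothing more can be done
None
```

The lever is home in the far right corner slot, nearest the well with the lens case, pushed only from the side with closed fingertips (about 7 N at the end stop); the lens case, covers and other things looked unmoved in the final pictures, and the job is handed in.

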